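# Lock the battery hatch beside the router with a screwdriver

### The arm

A 6-joint arm with a two-finger parallel gripper is mounted at the origin on the work surface. World frame = base frame: x ahead of the robot, y to its left, z up, the work surface at z = 0. Lengths are in m, angles in rad, forces in N, time in s.
With the tool pointing down it reaches from about 0.325 to 0.85 m from the base axis. Payload 4.4 kg.
Tool frame: the origin (TCP) lies on the centre line of the jaws, within the pads' length; the fingertips stand 17 mm ahead of it and the grasp point (between the pads) lies 2 mm behind it; z points along the fingers, y is the line along which they close (so a half turn about z gives the same grasp; the last joint's range is limited). The gripper opens to 94 mm and grips with 3 to 60 N. Pads are 16 mm wide; open, the fingers measure 119 mm over their backs; the gripper's body (75 mm by 177 mm) begins 78 mm behind the grasp point.
Start: joints at [-1.437, 0.207, 1.542, -0, 1.393, -0.15], TCP at [0.162, -0.552, 0.222] pointing down, gripper open.
Joint ranges: [-2.73, 2.73], [-0.86, 2.22], [0.23, 2.46], [-1.11, 4.25], [0.08, 2.63], [-2.82, 2.82]. Speed limits (rad/s): [2.79, 2.79, 3.14, 3.14, 3.14, 3.14].

### API

Orientations are given as a unit quaternion [x, y, z, w].
In Python, from station import monitor, imaging, env gives the robot as it stands.
- The arm moves only by the tool jog_arm, never from a script. Its argument "increments" is text: rows parted by semicolons, each of 5 numbers parted by spaces: the finger opening in mm, from 0 to 94, then the shift along the tool's x, y, z in mm, then the turn about the tool's z in rad. In form: fingers dx dy dz roll; .... A call has 1 to 12 rows; each row is the pose to reach, as a shift and turn from the pose commanded when the call began, along the tool's axes at that moment; what a row does not reach only later rows make up. A row lasts 1/10 s, in which the tool goes at most 50 mm and 8.59 degrees, less where a joint would pass 70% of its speed; a pose out of reach is approached as far as the arm can. A call with a gripper value outside its range is refused whole. The fingers move at their own pace and stop on an object; the grip force is fixed at half the most. Time passes only in rows, so rows that repeat a pose let the fingers close. It gives the time, the measured TCP pose, the force, the opening and the grip force at its end, in the units of the state.
- monitor.get_state(): the state, without advancing time (a new reading comes with each control period).
- imaging.grab_frame(name): name is "scene" or "side" or "wrist"; returns the picture (400x640x3 uint8, blue, green, red); there is no depth.
- imaging.camera_info(name): a dict with "mtx" (3x3 intrinsics, pixels), "pose" (4x4, takes a point from camera to world coordinates); the wrist camera has in their place "mount" (4x4, takes a point from camera to tool coordinates, whose origin is the TCP and whose axes are the flange's). Camera axes: x right, y down, z forward; pixel columns grow to the right and rows downward; lengths in m; the calibration is good to about 2 mm. A picture is of the moment at which its call begins: read the wrist's pose just before it. camera_info takes no time and is no camera call.
- env.close_job(): hands the job in; it is judged then, once.
The state is a dict: "time": time; "q": joint angles; "joint_vel": joint speeds; "tau": joint torques, N m; "position": TCP position; "ee_rot": TCP orientation; "force": force on the tool from outside, world axes, zero at the start; "moment": the same for the moment, N m; "opening": opening from 0.0 (shut) to 1.0 (fully open); "gripper_force": force on a finger pad.
Only numpy, scipy, OpenCV 4.12 (cv2) and the standard library are available. Lean on these libraries where they do the work, as an engineer would, in place of code of your own. Each camera call takes 0.05 s, during which the arm holds its last target. There are 200 camera calls.

### The job

Take the orange flat-blade screwdriver out of its stand, push its blade into the slotted lock screw on top of the white battery box and, keeping it pushed in, turn the screw clockwise to its stop, where the slot lines up with the two red marks. Then put the orange screwdriver back upright in the stand it came from and let go of it.

Things in the scene. Friction and masses are not known exactly. Their poses are not given: they have to be found in the camera images.
- driver: Orange screwdriver, 156 mm, 130 g, hanging blade down in its stand (a blue one with a pointed tip hangs in a like stand; sides may swap). Origin: blade tip; z up the tool; x along the blade's width. Blade 14 mm wide, 3 thick, 14 long; shank 10 dia. up to z=70; guard disc 40 dia. z 70-76; square handle 26 x 26, faces across x and y, z 76-150; cap to 156. Grip two opposite faces at z about 115.
- stand: Fixed wooden block, 64 x 64 mm, 85 mm high, in which the orange screwdriver hangs at the start. Origin: centre of its underside, z up. An upright round hole, 28 mm in diameter, goes through its middle; the screwdriver's guard disc rests on the block's top, so that its tip hangs 15 mm above the table.
- slot (a point): Centre of the slot's floor, on the screw's axis; z up, x along the slot, turning with the screw. Slot 9 mm wide, 6 deep, 22 long, between two brass bars. It lies 16 mm below the top of a fixed white box (110 x 160 x 50 mm), under a grey funnel 34 mm wide at the top, 18 mm wide from 9 mm down. The screw is sprung: it gives from 3 N, 0.8 N more per mm, 8 mm at most; hold it 4 mm in while turning.
- lock (a joint): Turn of the lock screw, rad: 0 fully open, 1.05 the locked stop (slot in line with the red marks on the box); grows clockwise seen from above. Starts at 0 to 0.2. Light friction (0.04 N m); it stays where left. The blade has up to 25 degrees of free play in the slot either way before it drives the screw, so turn the tool that much further.
Mind the look-alikes: they are no part of the job. Of the things that look like the part that bears slot, the middle-sized one is meant.

How it is judged:
By the outcome, as a careful person would: the job done as asked, in the order asked, and still so for the second after the job is handed in, with the robot touching nothing.
It also fails if it takes over 51 s, if anything falls off the work surface, if the arm or the gripper's body presses on something with over 40 N, if the wrist force passes 120 N, or if a joint passes its speed limit or range.

## Working session

There is one attempt and no reset: what is moved stays moved. The work goes in short steps, Python scripts to look and compute and a tool call to move; the robot and the scene stay as the last step left them, time stands still between calls to the robot, and variables do not carry over. Pictures are saved under pics/ and viewed, at most 10 in all, crops included, and the job is handed in when it is done.

Besides the shell and the picture viewer there is one more tool, called after ">>>" as name(argument=value, ...) on one line, values as JSON. jog_arm: Moves the arm, as the interface text tells. Its arguments: {"type":"object","properties":{"increments":{"type":"string"}},"required":["increments"]}

```bash
mkdir -p pics
cat > h.py <<'E'
import numpy as np,cv2
from station import monitor,imaging,env
from scipy.spatial.transform import Rotation as R
def ray(name,uv,st=None):
    i=imaging.camera_info(name);K=np.array(i["mtx"])
    if name=="wrist":
        T=np.eye(4);T[:3,:3]=R.from_quat(st["ee_rot"]).as_matrix();T[:3,3]=st["position"];P=T@np.array(i["mount"])
    else: P=np.array(i["pose"])
    d=P[:3,:3]@np.linalg.inv(K)@np.array([uv[0],uv[1],1.]);return P[:3,3],d/np.linalg.norm(d)
def tri(*rs):
    A=sum(np.eye(3)-np.outer(d,d) for o,d in rs);b=sum((np.eye(3)-np.outer(d,d))@o for o,d in rs)
    p=np.linalg.solve(A,b);return p,[np.linalg.norm(np.cross(p-o,d)) for o,d in rs]
def onz(r,z): o,d=r;return o+d*(z-o[2])/d[2]
E
python3 - <<'E'
from h import *
s=monitor.get_state();print(s)
for n in("scene","side","wrist"):
    i=imaging.camera_info(n);print(n,{k:np.round(v,3).tolist() for k,v in i.items() if k in("mtx","pose","mount")})
for n in("scene","side"): cv2.imwrite(f"pics/{n}0.png",imaging.grab_frame(n))
E
```

```text
{'time': 0.0, 'q': array([-1.43649675e+00,  2.07420300e-01,  1.54292510e+00,  1.17882587e-05,
        1.39349208e+00, -1.50478470e-01]), 'joint_vel': array([ 1.45369215e-04, -9.70201139e-05,  2.25626979e-04, -1.10228113e-03,
        2.02707273e-04, -8.53265139e-05]), 'tau': array([-3.77962933e-04, -3.70878160e+01, -2.81419659e+01,  6.98242779e-02,
        3.59914836e-02, -1.62103306e-04]), 'position': array([ 0.16144517, -0.55108081,  0.22130428]), 'ee_rot': array([ 9.89879324e-01,  1.41907241e-01,  1.48799832e-05, -1.12233175e-03]), 'force': array([-0.64448376,  0.50163369,  0.33310789]), 'moment': array([ 0.0014083 ,  0.01951372, -0.02597636]), 'gripper_force': 0.0, 'opening': 1.0014400894122835}
scene {'mtx': [[497.615, 0.0, 316.351], [0.0, 497.615, 197.678], [0.0, 0.0, 1.0]], 'pose': [[-0.745, 0.53, -0.405, 0.893], [0.667, 0.604, -0.437, 0.409], [0.012, -0.595, -0.803, 0.915], [0.0, 0.0, 0.0, 1.0]]}
side {'mtx': [[489.483, 0.0, 317.906], [0.0, 489.483, 203.829], [0.0, 0.0, 1.0]], 'pose': [[-0.81, -0.384, 0.443, -0.116], [-0.586, 0.55, -0.595, 0.733], [-0.015, -0.742, -0.671, 0.979], [0.0, 0.0, 0.0, 1.0]]}
wrist {'mtx': [[291.209, 0.0, 321.288], [0.0, 291.209, 200.041], [0.0, 0.0, 1.0]], 'mount': [[-0.001, -0.967, -0.255, 0.074], [1.0, -0.001, 0.0, -0.0], [-0.0, -0.255, 0.967, -0.162], [0.0, 0.0, 0.0, 1.0]]}
```

View pics/scene0.png

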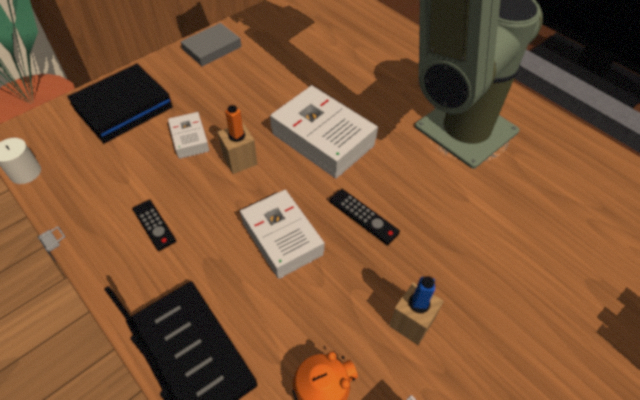

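View pics/side0.png

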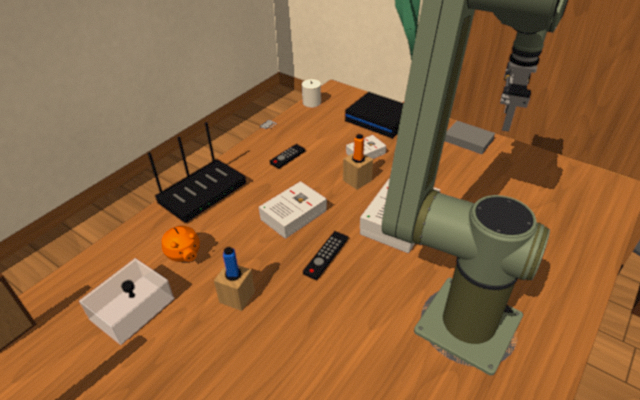

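The scene view shows three white boxes: small (188,133), middle (282,230) and large (323,128). The middle one fits the description, and I'll check its size. The orange driver is at (236,125) in scene and (359,150) in side. Next is one enlarged montage.

Run:
```python
from h import *
a=cv2.imread("pics/scene0.png");b=cv2.imread("pics/side0.png")
def c(im,x,y,w=100,h=75): return cv2.resize(im[y:y+h,x:x+w],(400,300),interpolation=cv2.INTER_CUBIC)
m=np.vstack([np.hstack([c(a,230,185),c(a,190,100)]),np.hstack([c(b,250,170),c(b,310,125)])])
cv2.imwrite("pics/m1.png",m)
# box sizes: top corners on z=.05
for n,pp in (("mid",[(240,207),(284,191),(323,240),(279,262)]),("large",[(272,122),(310,88),(377,127),(341,161)]),("small",[(168,125),(193,113),(206,142),(181,151)])):
    p=[onz(ray("scene",q),.05) for q in pp];print(n,np.round(p,3).tolist(),[round(float(np.linalg.norm(p[i]-p[i-1])),3) for i in range(4)])
```

```text
mid [[0.596, -0.15, 0.05], [0.498, -0.121, 0.05], [0.519, 0.027, 0.05], [0.618, 0.008, 0.05]] [0.159, 0.102, 0.15, 0.101]
large [[0.385, -0.303, 0.05], [0.234, -0.335, 0.05], [0.205, -0.123, 0.05], [0.345, -0.102, 0.05]] [0.205, 0.154, 0.214, 0.142]
small [[0.581, -0.46, 0.05], [0.512, -0.455, 0.05], [0.543, -0.354, 0.05], [0.603, -0.368, 0.05]] [0.095, 0.068, 0.106, 0.061]
```

View pics/m1.png

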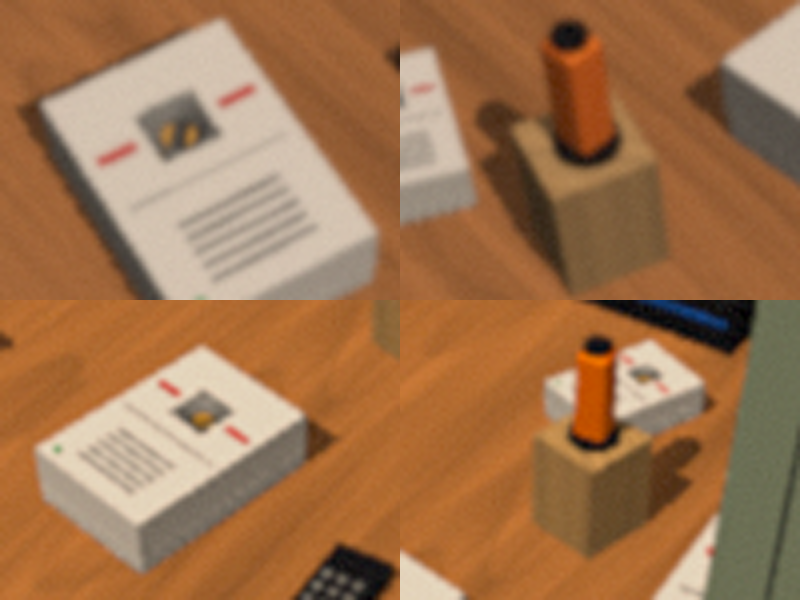

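Crops confirm: the middle box (red marks, funnel at scene (274.5,216), side (300.5,198)) is about 105x155 mm, which matches 110x160. The orange driver's cap is at scene (232,107) and side (359.5,136), standing in its wooden stand.

Run:
```python
from h import *
for n,a,b in(("funnel",(274.5,216.3),(300.5,197.8)),("cap",(232.2,107),(359.5,135.8)),("guard",(236.8,137),(358.8,159))):
    p,e=tri(ray("scene",a),ray("side",b));print(n,p.round(4),np.round(e,4))
s=monitor.get_state();print(R.from_quat(s["ee_rot"]).as_matrix().round(3))
# red marks (scene outer ends) at z .05
for q in((230+98/4,185+161/4),(230+255/4,185+89/4)):print(onz(ray("scene",q),.05))
for q in((250+158/4,170+81/4),(250+248/4,170+142/4)):print("side",onz(ray("side",q),.05))
# handle lower edge corners / stand top edges scene
for q in((190+112/4,100+125/4),(190+160/4,100+187/4),(190+262/4,100+155/4)):print("st",onz(ray("scene",q),.085))
for q in((310+133/4,125+138/4),(310+188/4,125+169/4),(310+252/4,125+132/4)):print("st side",onz(ray("side",q),.085))
```

```text
funnel [ 0.555  -0.0846  0.0485] [0.0006 0.0006]
cap [ 0.4924 -0.2944  0.1703] [0.0009 0.0009]
guard [ 0.4934 -0.2956  0.0817] [0.0024 0.0024]
[[ 0.96   0.281 -0.   ]
 [ 0.281 -0.96   0.002]
 [ 0.    -0.002 -1.   ]]
[ 0.60106237 -0.09298299  0.05      ]
[ 0.51036414 -0.07421603  0.05      ]
side [ 0.60072028 -0.09211621  0.05      ]
side [ 0.50741107 -0.07648181  0.05      ]
st [ 0.51789906 -0.33271003  0.085     ]
st [ 0.52546852 -0.27567346  0.085     ]
st [ 0.46760882 -0.25754552  0.085     ]
st side [ 0.52906782 -0.26649804  0.085     ]
st side [ 0.47448723 -0.25802497  0.085     ]
st side [ 0.45921961 -0.32409141  0.085     ]
```

>>> jog_arm(increments="94 390 -152 -60 0;94 390 -152 -60 0;94 390 -152 -60 0;94 390 -152 -60 0;94 390 -152 -60 0;94 390 -152 -60 0;94 390 -152 -60 0;94 390 -152 -60 0;94 390 -152 -60 0;94 390 -152 -60 0;94 390 -152 -60 0;94 390 -152 -60 0")

```text
time: 1.3
position: [0.4919, -0.2971, 0.2817]
ee_rot: [0.99, 0.141, -0.001, -0.0]
force: [-0.4, 0.5, -0.4]
opening: 1.003
gripper_force: 0.0
```

Run:
```python
from h import *
import json
s=monitor.get_state();im=imaging.grab_frame("wrist")
print(s["position"],s["ee_rot"],s["q"].round(2),s["joint_vel"].round(3))
json.dump({k:np.array(s[k]).tolist() for k in("position","ee_rot")},open("w1.json","w"))
cv2.imwrite("pics/w1.png",im)
```

```text
[ 0.49194404 -0.29705936  0.28171441] [ 9.89975675e-01  1.41235705e-01 -7.21852896e-04 -3.43762376e-04] [-0.69  0.17  1.47 -0.    1.51  0.59] [-0.014 -0.003 -0.     0.004 -0.     0.001]
```

View pics/w1.png

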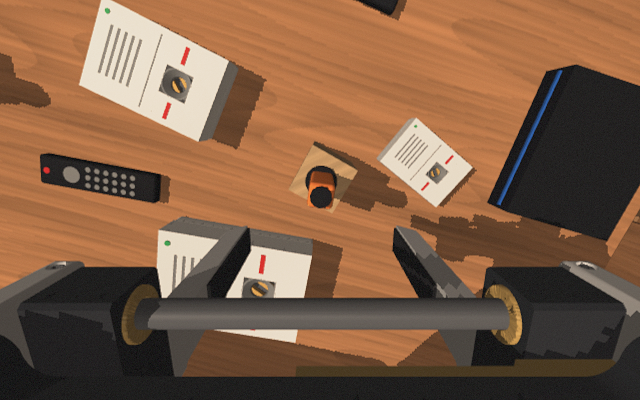

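Wrist view: the driver's cap is at (320,196), its stand around (323,177) and the middle box's screw at (176,83). I'll enlarge both.

Run:
```python
from h import *
a=cv2.imread("pics/w1.png")
c=lambda x,y:cv2.resize(a[y:y+80,x:x+80],(400,400),interpolation=cv2.INTER_CUBIC)
m=np.hstack([c(280,135),c(136,43)])
cv2.imwrite("pics/m2.png",m)
```

```text
(no output)
```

View pics/m2.png

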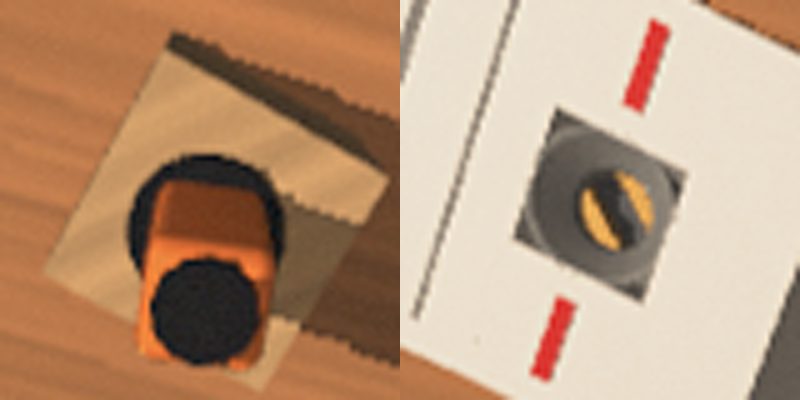

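```bash
cat > fit.py <<'E'
from h import *
import json
from scipy.optimize import differential_evolution
s=json.load(open("w1.json"))
def proj(name,P):
    o,_=ray(name,(0,0),s);i=imaging.camera_info(name)
    if name=="wrist":
        T=np.eye(4);T[:3,:3]=R.from_quat(s["ee_rot"]).as_matrix();T[:3,3]=s["position"];M=T@np.array(i["mount"])
    else:M=np.array(i["pose"])
    c=(P-M[:3,3])@M[:3,:3];K=np.array(i["mtx"]);u=c@K.T;return u[:,:2]/u[:,2:]
obs={}
for n,f,roi in(("scene","scene0",(215,95,260,150)),("side","side0",(345,125,375,165)),("wrist","w1",(290,150,345,215))):
    im=cv2.imread(f"pics/{f}.png");h=cv2.cvtColor(im,cv2.COLOR_BGR2HSV)
    m=cv2.inRange(h,(3,185,50),(16,255,255));k=np.zeros_like(m);x0,y0,x1,y1=roi;k[y0:y1,x0:x1]=m[y0:y1,x0:x1]
    nl,l,st,_=cv2.connectedComponentsWithStats(k);b=1+np.argmax(st[1:,4]);k=(l==b).astype(np.uint8)
    print(n,st[b]);hull=cv2.convexHull(np.argwhere(k)[:,::-1].astype(np.float32));obs[n]=hull[:,0]
def cost(p,names,ret=False):
    x,y,yaw,dz=p;c,sn=np.cos(yaw),np.sin(yaw);P=[]
    for z in(.091,.165):
        for a,b in((1,1),(1,-1),(-1,-1),(-1,1)):P.append([x+.013*(a*c-b*sn),y+.013*(a*sn+b*c),z+dz])
    P=np.array(P);e=0
    for n in names:
        h=cv2.convexHull(proj(n,P).astype(np.float32));o=obs[n].reshape(-1,1,2)
        ai,_=cv2.intersectConvexConvex(h,o);A,B=cv2.contourArea(h),cv2.contourArea(o);e+=1-ai/(A+B-ai)
    return e
if __name__=="__main__":
    for names in(["wrist"],["wrist","scene","side"],["scene","side"]):
        r=differential_evolution(cost,[(.47,.51),(-.315,-.275),(-.785,.785),(-.01,.01)],args=(names,),seed=1,maxiter=150)
        print(names,r.x.round(4),np.degrees(r.x[2]).round(1),round(r.fun,3))
    W=lambda x,y:(136+(x-400)/5,43+y/5)
    a=onz(ray("wrist",W(658,20),s),.05);b=onz(ray("wrist",W(543,380),s),.05)
    print("marks",a,b,(a+b)/2,np.degrees(np.arctan2(*(a-b)[1::-1])))
    print("slot",onz(ray("wrist",W(617,210),s),.036))
    a=onz(ray("wrist",W(598,178),s),.04);b=onz(ray("wrist",W(636,246),s),.04);print("slotdir",np.degrees(np.arctan2(*(a-b)[1::-1])))
    print("cap",tri(ray("wrist",(321,197.4),s),ray("scene",(232.2,107)),ray("side",(359.5,135.8))))
    print("tool",R.from_quat(s["ee_rot"]).as_matrix().round(3))
    C=lambda x,y:(280+x/5,135+y/5)
    t=[onz(ray("wrist",C(*q),s),.085) for q in((168,48),(388,180),(45,270),(262,388))];print("stand",np.round(t,4).tolist(),np.mean(t,0))
E
python3 fit.py
```

```text
scene [225 109  19  30 398]
side [345 125  30  36 413]
wrist [307 172  28  35 396]
['wrist'] [ 0.4938 -0.2948  0.0825 -0.01  ] 4.7 0.198Traceback (most recent call last):
    calc_energies = list(
        self._mapwrapper(self.func, parameters_pop[0:S])
    )
    return self.f(x, *self.args)
           ~~~~~~^^^^^^^^^^^^^^^
  File "fit.py", line 23, in cost
    h=cv2.convexHull(proj(n,P).astype(np.float32));o=obs[n].reshape(-1,1,2)
                     ~~~~^^^^^
  File "fit.py", line 6, in proj
    o,_=ray(name,(0,0),s);i=imaging.camera_info(name)
                            ~~~~~~~~~~~~~~~~~~~^^^^^^
ValueError: time passes only in moves, steps and waits

The above exception was the direct cause of the following exception:

Traceback (most recent call last):
  File "fit.py", line 28, in <module>
    r=differential_evolution(cost,[(.47,.51),(-.315,-.275),(-.785,.785),(-.01,.01)],args=(names,),seed=1,maxiter=150)
RuntimeError: The map-like callable must be of the form f(func, iterable), returning a sequence of numbers the same length as 'iterable'
```

```bash
python3 - <<'E'
t=open("h.py").read()
t=t.replace("def ray(","import functools\ninfo=functools.cache(imaging.camera_info)\ndef ray(").replace("i=imaging.camera_info(name)","i=info(name)");open("h.py","w").write(t)
f=open("fit.py").read().replace("i=imaging.camera_info(name)","i=info(name)").replace('("side","side0",(345,125,375,165)),','')
f=f.replace("def cost(",'obs["side"]=np.float32([(580,350),(613,352),(613,440),(575,438)])/4+np.float32([210,50])\nobs["wrist"]=np.float32([(165,183),(262,187),(277,268),(265,370),(138,355),(150,240)])/5+np.float32([280,135])\ndef cost(')
open("fit.py","w").write(f)
E
python3 fit.py
```

```text
scene [225 109  19  30 398]
wrist [307 172  28  35 396]
['wrist'] [ 0.4942 -0.2962  0.1701 -0.0099] 9.7 0.046
['wrist', 'scene', 'side'] [ 0.4939 -0.2976  0.4322 -0.0083] 24.8 0.532
['scene', 'side'] [ 0.4939 -0.296   0.5706 -0.0061] 32.7 0.341
marks [ 0.60373884 -0.09291399  0.05      ] [ 0.51068269 -0.07827975  0.05      ] [ 0.55721077 -0.08559687  0.05      ] -8.937275901372368
slot [ 0.55719553 -0.08359886  0.036     ]
slotdir 41.47186486254638
cap (array([ 0.49357599, -0.2952597 ,  0.16932871]), [np.float64(0.001963699475556187), np.float64(0.0019033428845622038), np.float64(0.0007328905980761166)])
tool [[ 0.96   0.28  -0.002]
 [ 0.28  -0.96   0.   ]
 [-0.001 -0.001 -1.   ]]
stand [[0.5359, -0.2741, 0.085], [0.5201, -0.3354, 0.085], [0.4741, -0.2593, 0.085], [0.4596, -0.3209, 0.085]] [ 0.49744101 -0.29740659  0.085     ]
```

>>> jog_arm(increments="94 2 -1 30 0.115;94 2 -1 80 0.115;94 2 -1 125 0.115;94 2 -1 154 0.115;94 2 -1 154 0.115;94 2 -1 154 0.115;10 2 -1 154 0.115;10 2 -1 154 0.115;10 2 -1 154 0.115;10 2 -1 154 0.115;10 2 -1 154 0.115;10 2 -1 154 0.115")

```text
time: 2.55
position: [0.4948, -0.2948, 0.1286]
ee_rot: [0.996, 0.085, 0.0, 0.0]
force: [-0.5, -0.2, -0.2]
opening: 0.523
gripper_force: 0.0
```

Run:
```python
from h import *
s=monitor.get_state();print({k:np.round(s[k],3) for k in("time","position","ee_rot","q","force","moment","opening","gripper_force")})
print(R.from_quat(s["ee_rot"]).as_matrix().round(3))
```

```text
{'time': np.float64(2.55), 'position': array([ 0.495, -0.295,  0.129]), 'ee_rot': array([0.996, 0.085, 0.   , 0.   ]), 'q': array([-0.687,  0.301,  1.629, -0.   ,  1.211,  0.713]), 'force': array([-0.461, -0.211, -0.234]), 'moment': array([ 0.018, -0.009,  0.016]), 'opening': np.float64(0.523), 'gripper_force': np.float64(0.0)}
[[ 0.986  0.169  0.   ]
 [ 0.169 -0.986 -0.   ]
 [ 0.     0.    -1.   ]]
```

>>> jog_arm(increments="10 0 0 0 0;10 0 0 0 0;10 0 0 0 0;10 0 0 0 0;10 0 0 0 0;10 0 0 0 0;10 0 0 0 0;10 0 0 0 0")

```text
time: 3.35
position: [0.4947, -0.2948, 0.1283]
ee_rot: [0.996, 0.085, -0.0, -0.0]
force: [-0.1, 0.4, -0.9]
opening: 0.276
gripper_force: 29.8
```

>>> jog_arm(increments="10 0 0 -50 0;10 0 0 -95 0;10 0 0 -110 0;10 20 -40 -110 0;10 40 -82 -110 0;10 60 -123 -110 0;10 80 -164 -110 0;10 92 -188 -110 0;10 96 -197 -110 0;10 96 -197 -110 0;10 96 -197 -110 0")

```text
time: 4.45
position: [0.5556, -0.0855, 0.2379]
ee_rot: [0.996, 0.084, -0.001, 0.0]
force: [-0.0, -0.5, -1.4]
opening: 0.279
gripper_force: 30.0
```

Run:
```python
from h import *
import json
s=monitor.get_state();print({k:np.round(s[k],3) for k in("time","position","ee_rot","q","force","moment","opening","gripper_force")})
I={n:imaging.grab_frame(n) for n in("scene","side","wrist")}
for n in I:cv2.imwrite(f"pics/{n}2.png",I[n])
json.dump({k:np.array(s[k]).tolist() for k in("position","ee_rot")},open("w2.json","w"))
def px(n,p):
    M=np.array(info(n)["pose"]);c=M[:3,:3].T@(p-M[:3,3]);u=np.array(info(n)["mtx"])@c;return u[:2]/u[2]
m=[]
p=s["position"]+np.array([0,0,-.08])
for n in("scene","side"):
    c=px(n,p).astype(int);x,y=c-[45,60];x,y=max(x,0),max(y,0);print(n,x,y);m.append(cv2.resize(I[n][y:y+120,x:x+80],(400,600),interpolation=cv2.INTER_CUBIC))
cv2.imwrite("pics/m3.png",np.hstack(m))
```

```text
{'time': np.float64(4.45), 'position': array([ 0.556, -0.086,  0.238]), 'ee_rot': array([ 0.996,  0.084, -0.001,  0.   ]), 'q': array([-3.060e-01,  1.680e-01,  1.554e+00, -1.000e-03,  1.420e+00,
        1.096e+00]), 'force': array([-0.013, -0.548, -1.427]), 'moment': array([ 0.024,  0.031, -0.007]), 'opening': np.float64(0.279), 'gripper_force': np.float64(30.0)}
scene 225 123
side 253 107
```

View pics/m3.png

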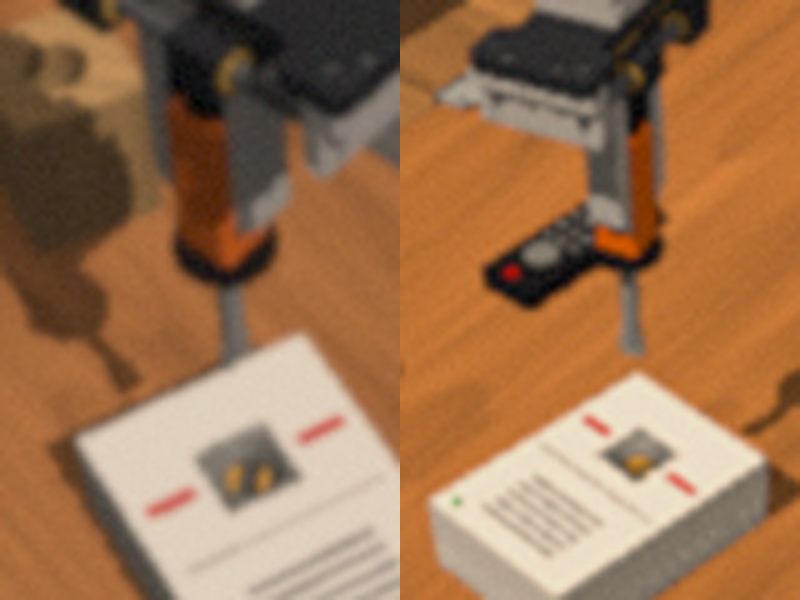

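The funnel is below the tool and the blade hangs at scene (271,192) and side (379,175). The tip looks flared in the side view, so I'll measure the shank and blade widths numerically.

Run:
```python
from h import *
for n,x0,x1,y0,y1 in(("scene",262,282,180,196),("side",370,386,161,180)):
    im=cv2.imread(f"pics/{n}2.png");S=cv2.cvtColor(im,cv2.COLOR_BGR2HSV)[...,1].astype(float)
    for y in range(y0,y1):
        r=S[y,x0:x1];bg=np.median(np.r_[r[:4],r[-4:]]);w=np.clip((bg-r)/(bg-45),0,1);print(n,y,"w",w.sum().round(1),"c",((w*np.arange(x0,x1)).sum()/w.sum()).round(1), r.astype(int) if y%3==0 else "")
```

```text
scene 180 w 4.3 c 270.7 [164 163 161 160 164 156 138  86  42  47  72 115 154 160 166 162 164 163
 161 165]
scene 181 w 4.6 c 270.7 
scene 182 w 4.8 c 270.8 
scene 183 w 4.8 c 270.8 [164 165 169 162 164 157 133  75  46  38  57  98 145 163 164 161 164 168
 166 164]
scene 184 w 4.7 c 271.0 
scene 185 w 4.7 c 271.0 
scene 186 w 4.7 c 271.2 [168 165 166 165 163 160 146 100  46  39  48  91 138 162 162 166 159 162
 163 165]
scene 187 w 4.7 c 271.2 
scene 188 w 4.8 c 271.4 
scene 189 w 5.2 c 271.8 [163 171 161 163 164 161 152 111  51  34  38  59 103 145 158 165 164 166
 160 150]
scene 190 w 5.9 c 272.8 
scene 191 w 6.6 c 273.9 
scene 192 w 8.3 c 274.8 [167 160 165 166 164 164 144 102  55  38  38  47  71 109 106  94  85  78
  62  54]
scene 193 w 10.9 c 275.3 
scene 194 w 12.0 c 275.4 
scene 195 w 12.4 c 275.3 [162 163 164 160 161 156 130  78  43  41  41  41  45  44  41  39  39  39
  39  39]
side 161 w 0.6 c 371.6 
side 162 w 0.6 c 371.0 [152 143 162 168 177 186 180 179 184 181 187 183 181 185 187 187]
side 163 w 0.6 c 371.1 
side 164 w 0.6 c 370.9 
side 165 w 0.5 c 371.4 [160 147 159 161 199 185 184 189 182 179 187 185 185 187 185 188]
side 166 w 0.5 c 370.8 
side 167 w 0.6 c 370.9 
side 168 w 0.7 c 371.2 [149 149 164 181 179 185 176 180 182 188 181 190 186 182 181 182]
side 169 w 0.5 c 371.4 
side 170 w 0.6 c 371.7 
side 171 w 0.6 c 372.2 [153 154 165 170 183 193 172 162 184 192 188 181 191 180 180 184]
side 172 w 0.8 c 373.0 
side 173 w 0.5 c 371.4 
side 174 w 0.8 c 371.9 [147 153 168 184 171 193 183 172 192 190 183 186 187 183 185 186]
side 175 w 0.5 c 370.8 
side 176 w 0.7 c 372.2 
side 177 w 0.5 c 370.9 [147 157 164 181 185 183 191 189 187 182 186 186 189 189 181 180]
side 178 w 0.5 c 370.8 
side 179 w 0.5 c 371.2
```

Run:
```python
from h import *
for n,x0,x1,y0,y1 in(("side",291,307,160,181),):
    im=cv2.imread(f"pics/{n}2.png");S=cv2.cvtColor(im,cv2.COLOR_BGR2HSV)[...,1].astype(float)
    for y in range(y0,y1):
        r=S[y,x0:x1];bg=np.median(np.r_[r[:4],r[-4:]]);w=np.clip((bg-r)/(bg-45),0,1);print(y,w.sum().round(1),((w*np.arange(x0,x1)).sum()/w.sum()).round(1))
```

```text
160 4.7 298.1
161 2.8 298.5
162 2.9 298.4
163 3.0 298.3
164 3.3 298.3
165 3.5 298.4
166 3.4 298.4
167 3.5 298.4
168 3.3 298.5
169 3.3 298.6
170 3.4 298.6
171 3.5 298.6
172 3.7 298.5
173 4.1 298.4
174 4.6 298.8
175 4.8 298.8
176 4.9 298.9
177 3.5 299.3
178 1.3 299.4
179 0.2 296.7
180 0.2 299.4
```

Run:
```python
from h import *
def px(n,p):
    M=np.array(info(n)["pose"]);c=M[:3,:3].T@(p-M[:3,3]);u=np.array(info(n)["mtx"])@c;return (u[:2]/u[2]).round(1)
T=np.array([.5556,-.0855,.1246])
for n in("scene","side"):print(n,px(n,T),px(n,T+[0,0,.03]))
print(tri(ray("scene",(271.8,194.6)),ray("side",(299.1,177.5))))
print(onz(ray("side",(299.1,177.5)),.1246),onz(ray("scene",(271.8,194.6)),.1246))
print(tri(ray("scene",(274.,216.2)),ray("side",(300.2,197.8))))
```

```text
scene [271.8 194.2] [270.8 184.9]
side [299.3 177.1] [298.9 168.6]
(array([ 0.55584245, -0.08498695,  0.12372483]), [np.float64(0.0002434406927665963), np.float64(0.000243440692766553)])
[ 0.55509603 -0.08382438  0.1246    ] [ 0.5561028  -0.08471954  0.1246    ]
(array([ 0.55584432, -0.08488305,  0.04844432]), [np.float64(3.3370409083708e-06), np.float64(3.3370409083731114e-06)])
```

>>> jog_arm(increments="10 0 -0.5 0 -0.14;10 0 -0.5 0 -0.28;10 0 -0.5 10 -0.42;10 0 -0.5 30 -0.56;10 0 -0.5 50 -0.56;10 0 -0.5 65 -0.56;10 0 -0.5 75 -0.56;10 0 -0.5 80 -0.56;10 0 -0.5 80 -0.56")

```text
time: 5.5
position: [0.5557, -0.0841, 0.1579]
ee_rot: [0.934, 0.357, -0.0, -0.0]
force: [-1.0, 0.5, -1.4]
opening: 0.276
gripper_force: 30.0
```

>>> jog_arm(increments="10 0 0 2 0;10 0 0 4 0;10 0 0 6 0;10 0 0 8 0;10 0 0 10 0;10 0 0 10 0;10 0 0 10 0")

```text
time: 6.2
position: [0.5559, -0.0843, 0.1483]
ee_rot: [0.934, 0.357, -0.0, 0.0]
force: [0.1, -1.9, -1.0]
opening: 0.274
gripper_force: 30.0
```

>>> jog_arm(increments="10 0 0 2 0;10 0 0 4 0;10 0 0 5 0;10 0 0 5 0;10 0 0 5 0")

```text
time: 6.7
position: [0.5561, -0.0843, 0.144]
ee_rot: [0.934, 0.357, -0.0, 0.0]
force: [-3.4, -1.9, 5.2]
opening: 0.275
gripper_force: 30.0
```

>>> jog_arm(increments="10 0 0 0 0.1;10 0 0 0 0.2;10 0 0 0 0.3;10 0 0 0 0.4;10 0 0 0 0.5;10 0 0 0 0.6;10 0 0 0 0.7;10 0 0 0 0.8;10 0 0 0 0.9;10 0 0 0 1.0;10 0 0 0 1.1;10 0 0 0 1.1")

```text
time: 7.9
position: [0.5571, -0.084, 0.1441]
ee_rot: [0.983, -0.184, 0.001, -0.0]
force: [0.8, -1.6, 4.0]
opening: 0.274
gripper_force: 30.0
```

```bash
cat > st.py <<'E'
from h import *
s=monitor.get_state();print({k:np.round(s[k],3).tolist() for k in("time","position","q","force","moment","opening")});M=R.from_quat(s["ee_rot"]).as_matrix();print(np.degrees(np.arctan2(M[1,0],M[0,0])),M.round(3).tolist())
E
python3 st.py
```

```text
{'time': 7.9, 'position': [0.557, -0.084, 0.144], 'q': [-0.304, 0.256, 1.651, 0.001, 1.231, 1.637], 'force': [0.808, -1.617, 3.953], 'moment': [-0.26, 0.007, 0.063], 'opening': 0.274}
-21.19781700924018 [[0.932, -0.362, 0.003], [-0.362, -0.932, -0.0], [0.003, -0.001, -1.0]]
```

>>> jog_arm(increments="10 0 0 0 0.06;10 0 0 0 0.12;10 0 0 0 0.18;10 0 0 0 0.18;10 0 0 0 0.18")

```text
time: 8.4
position: [0.5573, -0.084, 0.1441]
ee_rot: [0.963, -0.271, 0.002, -0.0]
force: [2.3, -0.3, 4.9]
opening: 0.273
gripper_force: 30.0
```

```bash
python3 st.py
```

```text
{'time': 8.4, 'position': [0.557, -0.084, 0.144], 'q': [-0.304, 0.256, 1.651, 0.001, 1.231, 1.815], 'force': [2.341, -0.307, 4.856], 'moment': [-0.178, -0.406, 0.074], 'opening': 0.273}
-31.389292969394226 [[0.854, -0.521, 0.003], [-0.521, -0.854, -0.0], [0.003, -0.001, -1.0]]
```

>>> jog_arm(increments="10 0 0 0 0.04;10 0 0 0 0.08;10 0 0 0 0.08;10 0 0 0 0.08")

```text
time: 8.8
position: [0.5572, -0.084, 0.144]
ee_rot: [0.951, -0.309, 0.001, -0.0]
force: [2.8, -1.2, 4.2]
opening: 0.273
gripper_force: 30.0
```

```bash
python3 st.py
```

```text
{'time': 8.8, 'position': [0.557, -0.084, 0.144], 'q': [-0.304, 0.257, 1.651, 0.001, 1.231, 1.895], 'force': [2.784, -1.177, 4.157], 'moment': [-0.126, -0.884, 0.03], 'opening': 0.273}
-36.01258823526411 [[0.809, -0.588, 0.003], [-0.588, -0.809, -0.0], [0.003, -0.002, -1.0]]
```

>>> jog_arm(increments="10 0 0 0 0.04;10 0 0 0 0.08;10 0 0 0 0.08;10 0 0 0 0.08")

```text
time: 9.2
position: [0.5572, -0.084, 0.144]
ee_rot: [0.938, -0.347, 0.001, -0.0]
force: [3.4, -0.9, 2.7]
opening: 0.275
gripper_force: 30.0
```

```bash
python3 st.py
```

```text
{'time': 9.2, 'position': [0.557, -0.084, 0.144], 'q': [-0.304, 0.257, 1.651, 0.001, 1.231, 1.976], 'force': [3.384, -0.91, 2.662], 'moment': [-0.051, -1.199, 0.046], 'opening': 0.275}
-40.61036946513458 [[0.759, -0.651, 0.003], [-0.651, -0.759, -0.0], [0.002, -0.002, -1.0]]
```

Run:
```python
from h import *
I={n:imaging.grab_frame(n) for n in("scene","side","wrist")}
for n in I:cv2.imwrite(f"pics/{n}3.png",I[n])
c=lambda n,x,y,w,h:cv2.resize(I[n][y:y+h,x:x+w],(400,300),interpolation=cv2.INTER_CUBIC)
cv2.imwrite("pics/m4.png",np.vstack([np.hstack([c("scene",230,150,100,75),c("side",250,140,100,75)]),np.hstack([c("wrist",220,100,200,150),c("scene",250,180,48,36)])]))
```

```text
(no output)
```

View pics/m4.png

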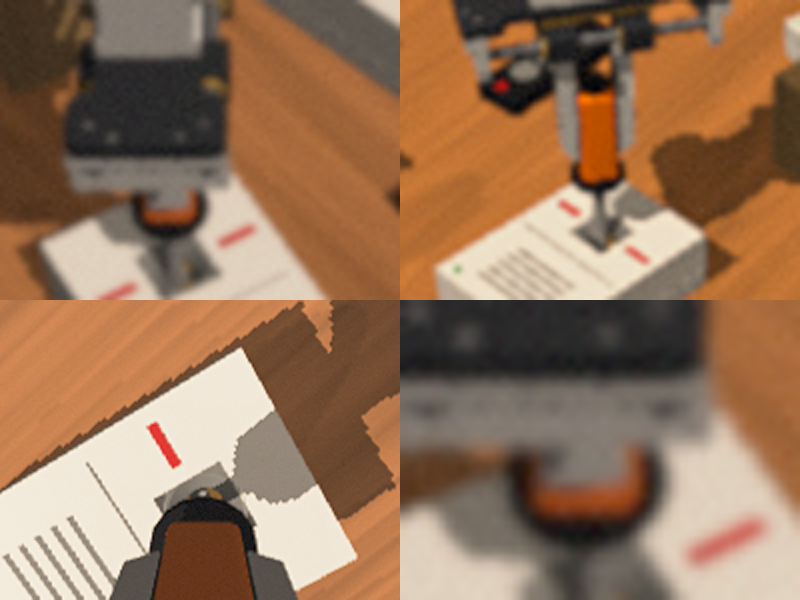

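The driver is upright in the funnel and square in the jaws. The screw's angle isn't visible under the guard. I'll turn further and watch for the stop.

>>> jog_arm(increments="10 0 0 0 0.05;10 0 0 0 0.1;10 0 0 0 0.1;10 0 0 0 0.1")

```text
time: 9.75
position: [0.557, -0.084, 0.1439]
ee_rot: [0.919, -0.393, 0.001, -0.0]
force: [5.3, -0.3, 4.2]
opening: 0.274
gripper_force: 30.0
```

```bash
python3 st.py
```

```text
{'time': 9.75, 'position': [0.557, -0.084, 0.144], 'q': [-0.304, 0.257, 1.651, 0.001, 1.231, 2.076], 'force': [5.314, -0.276, 4.221], 'moment': [0.109, -1.544, 0.031], 'opening': 0.274}
-46.3324262778733 [[0.69, -0.723, 0.003], [-0.723, -0.69, 0.0], [0.002, -0.002, -1.0]]
```

>>> jog_arm(increments="10 0 0 0 -0.12;10 0 0 0 -0.24;10 0 0 0 -0.36;10 0 0 0 -0.45;10 0 0 0 -0.45")

```text
time: 10.25
position: [0.554, -0.0838, 0.1427]
ee_rot: [0.984, -0.178, -0.003, 0.0]
force: [0.4, 0.2, 5.8]
opening: 0.275
gripper_force: 30.0
```

```bash
python3 st.py
```

```text
{'time': 10.25, 'position': [0.554, -0.084, 0.143], 'q': [-0.304, 0.257, 1.654, -0.001, 1.236, 1.624], 'force': [0.354, 0.21, 5.802], 'moment': [-0.138, -0.27, -0.001], 'opening': 0.275}
-20.463423920845457 [[0.937, -0.35, -0.005], [-0.35, -0.937, 0.0], [-0.005, 0.001, -1.0]]
```

>>> jog_arm(increments="10 0 0 -10 0;10 0 0 -30 0;10 0 0 -60 0;10 0 0 -94 0;10 0 0 -94 0;10 0 0 -94 0")

```text
time: 10.85
position: [0.5543, -0.0836, 0.2363]
ee_rot: [0.984, -0.179, -0.002, -0.0]
force: [0.3, -0.6, -0.9]
opening: 0.275
gripper_force: 30.0
```

```bash
python3 st.py;python3 - <<'E'
from h import *
I={n:imaging.grab_frame(n) for n in("scene","side","wrist")}
for n in I:cv2.imwrite(f"pics/{n}4.png",I[n])
c=lambda n,x,y,w,h:cv2.resize(I[n][y:y+h,x:x+w],(400,300),interpolation=cv2.INTER_CUBIC)
cv2.imwrite("pics/m5.png",np.vstack([np.hstack([c("scene",250,198,48,36),c("side",276,180,48,36)]),np.hstack([c("side",250,120,100,75),c("scene",230,150,100,75)])]))
E
```

```text
{'time': 10.85, 'position': [0.554, -0.084, 0.236], 'q': [-0.304, 0.168, 1.558, -0.0, 1.42, 1.627], 'force': [0.337, -0.574, -0.915], 'moment': [0.096, 0.012, -0.034], 'opening': 0.275}
-20.60963834959162 [[0.936, -0.352, -0.004], [-0.352, -0.936, 0.001], [-0.004, 0.001, -1.0]]
```

View pics/m5.png

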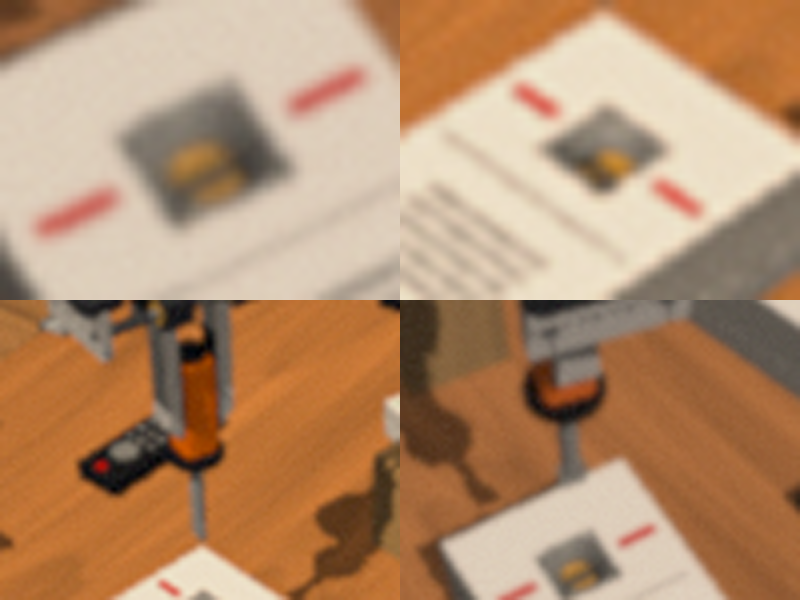

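Slot and red marks now look nearly parallel in scene (slot about -21°, marks about -25° in the image). I'll get a sharper check from the wrist camera at the stand hover.

>>> jog_arm(increments="10 2 25 -8 -0.1;10 4 55 -8 -0.2;10 7 85 -8 -0.3;10 10 120 -8 -0.4;10 13 155 -8 -0.5;10 16 190 -8 -0.53;10 18.5 218.5 -8 -0.53;10 18.5 218.5 -8 -0.53;10 18.5 218.5 -8 -0.53;10 18.5 218.5 -8 -0.53")

```text
time: 12.0
position: [0.496, -0.2937, 0.2442]
ee_rot: [0.996, 0.085, -0.001, -0.001]
force: [-0.1, 0.2, -1.5]
opening: 0.272
gripper_force: 30.0
```

```bash
python3 st.py;python3 - <<'E'
from h import *
import json
s=monitor.get_state();a=imaging.grab_frame("wrist");cv2.imwrite("pics/w5.png",a);sc=imaging.grab_frame("scene");sd=imaging.grab_frame("side")
json.dump({k:np.array(s[k]).tolist() for k in("position","ee_rot")},open("w5.json","w"))
i=info("wrist");T=np.eye(4);T[:3,:3]=R.from_quat(s["ee_rot"]).as_matrix();T[:3,3]=s["position"];M=T@np.array(i["mount"])
c=M[:3,:3].T@(np.array([.5557,-.0848,.045])-M[:3,3]);u=np.array(i["mtx"])@c;u=(u[:2]/u[2]);print(u)
x,y=(u-[30,40]).astype(int);x,y=max(x,0),max(y,0);print(x,y)
r=lambda im,x,y,w,h:cv2.resize(im[y:y+h,x:x+w],(400,300 if h<70 else 600),interpolation=cv2.INTER_CUBIC)
cv2.imwrite("pics/m6.png",np.hstack([cv2.resize(a[y:y+60,x:x+60],(600,600),interpolation=cv2.INTER_CUBIC)[:,100:500],np.vstack([r(sc,200,90,80,60),r(sd,320,110,80,60)])]))
E
```

```text
{'time': 12.0, 'position': [0.496, -0.294, 0.244], 'q': [-0.685, 0.195, 1.51, 0.001, 1.44, 0.715], 'force': [-0.061, 0.24, -1.524], 'moment': [-0.011, -0.007, 0.059], 'opening': 0.272}
9.776018399669073 [[0.985, 0.17, -0.002], [0.17, -0.985, 0.002], [-0.002, -0.003, -1.0]]
[156.6162828  105.28371433]
126 65
```

View pics/m6.png

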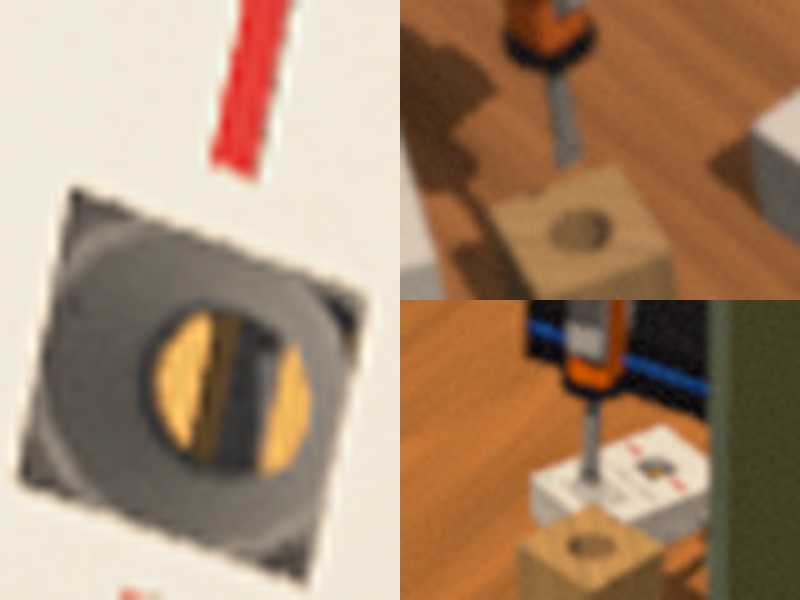

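Run:
```python
from h import *
import json
s=json.load(open("w5.json"))
W=lambda x,y:(126+(x+100.5)/10-.5,65+(y+.5)/10-.5)
def ang(a,b,z):
    a=onz(ray("wrist",W(*a),s),z);b=onz(ray("wrist",W(*b),s),z);return np.degrees(np.arctan2(*(a-b)[1::-1])).round(1)
print(ang((212,318),(195,460),.04),ang((288,345),(262,475),.04),ang((265,0),(236,175),.05))
im=cv2.imread("pics/w5.png");h=cv2.cvtColor(im,cv2.COLOR_BGR2HSV)
m=cv2.inRange(h,(0,150,120),(6,255,255))|cv2.inRange(h,(172,150,120),(180,255,255))
x0,y0=110,50;k=m[y0:160,x0:210];n,l,st,c=cv2.connectedComponentsWithStats(k);c=c+[x0,y0]
b=[i for i in range(1,n) if st[i,4]>15];print(c[b],st[b,4])
p=[onz(ray("wrist",c[i],s),.05) for i in b]
if len(p)==2:print("marks",np.degrees(np.arctan2(*(p[0]-p[1])[1::-1])),(p[0]+p[1])/2)
# brass bar segmentation, axis by fit to sub-pixel edge on x5 upsample
g=cv2.resize(im[90:118,136:164],None,fx=10,fy=10,interpolation=cv2.INTER_CUBIC);hh=cv2.cvtColor(g,cv2.COLOR_BGR2HSV)
bm=cv2.inRange(hh,(12,110,150),(28,255,255));n,l,st,cc=cv2.connectedComponentsWithStats(bm)
for i in range(1,n):
    if st[i,4]<400:continue
    ys,xs=np.where(l==i);rows=np.unique(ys);rows=rows[int(.2*len(rows)):int(.8*len(rows))]
    for f,nm in((np.min,"L"),(np.max,"R")):
        e=np.array([f(xs[ys==r]) for r in rows]);q=np.polyfit(rows,e,1)
        P=[(136+(np.polyval(q,r)+.5)/10-.5,90+(r+.5)/10-.5) for r in(rows[0],rows[-1])]
        a,b2=[onz(ray("wrist",t,s),.04) for t in P];print(st[i],nm,np.degrees(np.arctan2(*(a-b2)[1::-1])).round(1))
```

```text
-5.5 -9.5 -8.0
[[160.63157895  71.53947368]
 [148.18181818 133.09090909]] [76 66]
marks -10.05753257527017 [ 0.55785404 -0.08472538  0.05      ]
[ 156   64   56  132 4621] L -2.7
[ 156   64   56  132 4621] R -9.7
[ 260  144   20   79 1072] L -10.6
[ 260  144   20   79 1072] R 1.8
```

The slot edges measure -9.7° and -10.6° against -10.1° for the marks, so the screw is locked at its stop. Now I'll put the driver back.

>>> jog_arm(increments="10 -1.5 1 0 0;10 -1.5 1 25 0;10 -1.5 1 55 0;10 -1.5 1 85 0;10 -1.5 1 105 0;10 -1.5 1 112 0;10 -1.5 1 114.5 0;10 -1.5 1 114.5 0")

```text
time: 12.95
position: [0.4956, -0.2965, 0.1318]
ee_rot: [0.996, 0.085, 0.001, 0.001]
force: [0.7, -0.3, -0.4]
opening: 0.276
gripper_force: 30.0
```

>>> jog_arm(increments="10 0 0 1 0;10 0 0 2 0;10 0 0 3 0;10 0 0 3 0;10 0 0 3 0")

```text
time: 13.45
position: [0.4954, -0.2966, 0.1286]
ee_rot: [0.996, 0.085, 0.0, 0.0]
force: [1.2, -0.3, 0.4]
opening: 0.277
gripper_force: 30.0
```

>>> jog_arm(increments="60 0 0 0 0;94 0 0 0 0;94 0 0 0 0;94 0 0 0 0;94 0 0 0 0;94 0 0 0 0;94 0 0 0 0;94 0 0 0 0;94 0 0 0 0;94 0 0 0 0")

```text
time: 14.45
position: [0.495, -0.2962, 0.128]
ee_rot: [0.996, 0.085, 0.0, 0.0]
force: [0.1, 0.0, 0.6]
opening: 0.997
gripper_force: 0.0
```

>>> jog_arm(increments="94 0 0 -10 0;94 0 0 -30 0;94 0 0 -60 0;94 0 0 -100 0;94 0 0 -140 0;94 0 0 -140 0;94 0 0 -140 0;94 0 0 -140 0;94 0 0 -140 0")

```text
time: 15.35
position: [0.4941, -0.2955, 0.2659]
ee_rot: [0.996, 0.085, -0.001, -0.001]
force: [-0.4, 0.1, 0.9]
opening: 1.001
gripper_force: 0.0
```

```bash
python3 st.py
python3 - <<'E'
from h import *
sc=imaging.grab_frame("scene");sd=imaging.grab_frame("side");w=imaging.grab_frame("wrist")
r=lambda im,x,y,W,h:cv2.resize(im[y:y+h,x:x+W],(400,300),interpolation=cv2.INTER_CUBIC)
cv2.imwrite("pics/m7.png",np.vstack([np.hstack([r(sc,190,100,100,75),r(sd,310,125,100,75)]),np.hstack([r(w,240,110,160,120),r(sc,230,185,100,75)])]))
E
```

```text
{'time': 15.35, 'position': [0.494, -0.295, 0.266], 'q': [-0.689, 0.18, 1.482, -0.0, 1.483, 0.712], 'force': [-0.39, 0.066, 0.887], 'moment': [0.02, 0.015, 0.023], 'opening': 1.001}
9.729014851658329 [[0.986, 0.169, -0.003], [0.169, -0.986, 0.002], [-0.003, -0.003, -1.0]]
```

View pics/m7.png

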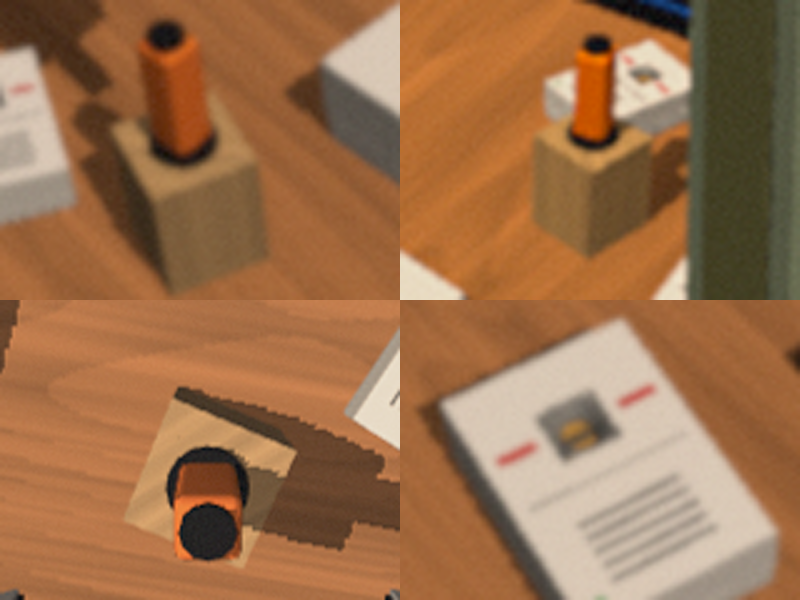

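The driver stands upright in its own stand, the gripper is clear above it, and the slot is in line with the red marks.

```bash
python3 -c "
from station import env
print(env.close_job())"
```

```text
the job is handed in; nothing more can be done
None
```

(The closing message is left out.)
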